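Set the heater dial and hold the thumb-rest mould shut

TASK

The heated mould for saxophone thumb rests is loaded with its blanks. Turn the heater dial so that its pointer stands at the small set tab on the scale, then put the loose upper mould half the right way round onto the two dowels of the lower half and press it down against its springs until the halves meet flush all round. Finish while still holding the mould pressed shut, and do not knock over the mouthpiece or the oil bottle.

Things in the scene. Friction and masses are not known exactly. Their poses are not given: they have to be found in the camera images.
- base: grey heated base, fixed to the bench, 130 x 270 mm and 44 mm high; origin at the bench under its centre; x points away from its slotted front, y towards the dial's end, z up. The aluminium lower mould half (76 mm along x, 120 mm along y) is clamped on it, centred at y = -55 mm, its flat parting face at z = 72 mm, with two steel dowels and four brass spring pins standing out of it
- mould_face (a point): centre of the lower half's parting face, 72 mm above the bench, axes as the base. The spring pins stand 6 mm out of the face, at x and y = +-27 mm: a part laid on them rests about 6 mm high. They push up with 7.5 N in all at first and 14 N when pressed flush, so keeping the upper half fully shut takes a downward push of 8 to 10 N besides its weight
- big_dowel (a point): point on the axis of the thick dowel (14 mm diameter, the nearer to the dial) at the parting face; the dowel rises 20 mm above the face, the last 8 mm a tapered nose; axes as the base
- small_dowel (a point): the same for the thin dowel (9 mm diameter), 92 mm from the thick one
- dial (a joint): angle of the black dial on top of the base, 0 to 4.71 rad, growing clockwise seen from above; moves without clicks and stays where it is left (about 0.04 N m of friction)
- dial_axis (a point): point on the upright axis of the dial, 50 mm above the bench, at the top of its round skirt (48 mm diameter). On the skirt stands the bar grip, 14 mm thick, 40 mm long, 22 mm high (top 72 mm above the bench), lying along the pointer's direction
- dial_pointer (a point): point on the rim of the dial in the direction of its pointer (white line on one end of the bar), 26 mm from the dial's axis, 50 mm above the bench; turns with the dial
- tab_point (a point): point 26 mm from the dial's axis, 50 mm above the bench, in front of the set tab, a small aluminium tab 9 mm wide, 4 mm high screwed to the scale just outside the dial (it cannot move). The dial is set when the pointer's point lies here, 0.4 to 1.4 rad clockwise from the start. Scale divisions are 15 degrees
- upper_half: loose aluminium upper mould half, 76 mm along its x, 120 mm along its y, 24 mm thick, about 0.5 kg, lying with its parting face on the bench; origin at the centre of that face (underside), z up. Two through holes take the dowels with 1.4 mm to spare; the thick dowel does not enter the small hole. The right way round its axes lie along those of the base
- big_hole (a point): centre of the large hole (15.4 mm) at the underside, at y = +46 mm of the upper half
- small_hole (a point): centre of the small hole (10.4 mm) at the underside, at y = -46 mm of the upper half
- handle (a point): middle of the black handle bar of the upper half, 46 mm above its underside; the bar is 16 mm thick (along x), 72 mm long (along y), 16 mm high, and stands on two posts 14 mm clear of the block's top
- mouthpiece: black mouthpiece standing upright on its wide end behind the work, 28 mm across, 92 mm tall, origin at its foot; leave it standing
- oil_bottle: small white oil bottle with a long spout standing behind the work, 33 mm across, 105 mm tall, origin at its foot; leave it standing

How it is judged:
By the outcome, as a careful person would: the job done as asked, in the order asked, and still so for the second after the job is handed in, while the arm keeps its last pose, push and grip.
It also fails if it takes over 54 s, if anything falls off the work surface, if the arm or the gripper's body presses on something with over 40 N, if the wrist force passes 120 N, or if a joint passes its speed limit or range.

ROBOT

A 6-joint arm with a two-finger parallel gripper is mounted at the origin on the work surface; the furniture and walls round the work are solid. World frame = base frame: x ahead of the robot, y to its left, z up, the work surface at z = 0. Lengths are in m, angles in rad, forces in N, time in s.
With the tool pointing down it reaches from about 0.25 to 0.775 m from the base axis. Payload 8.9 kg.
Tool frame: the origin (TCP) lies on the centre line of the jaws, within the pads' length; the fingertips stand 14 mm ahead of it and the grasp point (between the pads) lies 5 mm behind it; z points along the fingers, y is the direction in which the jaws open and shut (so a half turn about z gives the same grasp; the last joint's range is limited). The gripper opens to 85 mm and grips with 20 to 120 N. Pads are 22 mm wide; open, the fingers measure 114 mm over their backs; the gripper's body (76 mm by 85 mm) begins 54 mm behind the grasp point. The pads swing forward as they close: fully open they stand 13 mm farther back than shut.
Start: joints at [1.036, 0.291, -0.153, 1.127, 0, 1.431], TCP at [0.202, 0.484, 0.245] pointing down, gripper open.
Joint ranges: [-2.52, 2.52], [-0.91, 1.74], [-1.3, 1.37], [-1.96, 2.02], [-1.52, 1.47], [-3.14, 3.14]. Speed limits (rad/s): [2.22, 2.22, 2.79, 3.14, 3.14, 3.14].

INTERFACE

Orientations are given as a rotation vector (axis times angle).
In Python, from plant import manip gives the robot as it stands.
- The arm moves only by the shell command python3 -m creep 'ROWS'. ROWS is JSON, a list that holds one entry, the list of rows, each a list of 7 numbers: the shift along the tool's x, y, z in m, then the turn, a rotation vector about the tool's x, y, z in units of 8 degrees (1.0 is 8 degrees), then the opening, from 0 (shut) to 1 (fully open). A call has 1 to 5 rows; each row is the pose to reach, as a shift and turn from the pose commanded when the call began, along the tool's axes at that moment; what a row does not reach only later rows make up. A row lasts 1/8 s, in which the tool goes at most 62.5 mm and 10.7 degrees, less where a joint would pass 70% of its speed; a pose out of reach is approached as far as the arm can. A call with a gripper value outside its range is refused whole. The fingers move at their own pace and stop on an object; the grip force is fixed at half the most. Time passes only in rows, so rows that repeat a pose let the fingers close. It gives the time, the measured TCP pose, the force and the opening at its end, in the units of the state.
- manip.get_state(): the state, without advancing time (a new reading comes with each control period).
- manip.snapshot(name): name is "scene" or "side" or "wrist"; returns the picture (420x560x3 uint8, red, green, blue); there is no depth.
- manip.camera_params(name): a dict with "fovy" (degrees; the focal length in pixels is half the picture's height over the tangent of half this angle, whatever the lens; pixels are square), "cx", "cy" (the principal point, pixels), "D" ([k1, k2, p1, p2, k3] as OpenCV has them; the pictures are not rectified), "world_to_cam" (4x4, takes a point from world to camera coordinates). Camera axes: x right, y down, z forward; pixel columns grow to the right and rows downward; lengths in m; the calibration is good to about 2 mm. A picture is of the moment at which its call begins: read the wrist's pose just before it. camera_params takes no time and is no camera call; for the wrist camera it gives the pose at the moment of the call.
- manip.finish_job(): hands the job in, once; it reports no verdict.
The state is a dict: "time": time; "joint_positions": joint angles; "joint_velocities": joint speeds; "joint_efforts": joint torques, N m; "eef_pos": TCP position; "tool_rot": TCP orientation; "force": force on the tool from outside, world axes, zero at the start; "moment": the same for the moment, N m; "opening": finger opening in m.
Only numpy, scipy, OpenCV 4.12 (cv2) and the standard library are available. Lean on these libraries where they do the work, as an engineer would, in place of code of your own. Each camera call takes 0.05 s, during which the arm holds its last target.

## Working session

There is one attempt and no reset: what is moved stays moved. The work goes in short steps, Python scripts to look and compute and a shell command to move; the robot and the scene stay as the last step left them, time stands still between calls to the robot, and variables do not carry over. Pictures are saved under pics/ and viewed, and the job is handed in when it is done.

```bash
ls; mkdir -p pics
python3 - <<'E'
from plant import manip
import cv2,json
s=manip.get_state();print({k:s[k] for k in ('time','eef_pos','tool_rot','force','opening')})
for n in ("scene","side","wrist"):
    p=manip.camera_params(n);print(n,p)
    im=manip.snapshot(n);cv2.imwrite(f"pics/{n}0.png",im[...,::-1])
E
```

```text
pics
{'time': 0.0, 'eef_pos': array([0.20218797, 0.48405776, 0.24473947]), 'tool_rot': array([-6.17581785e-01, -3.07986574e+00,  1.89525503e-03]), 'force': array([-0.37471726, -0.13144825,  0.45997582]), 'opening': 0.08560463941057421}
scene {'fovy': 50.25461104436745, 'cx': 279.2903067301697, 'cy': 213.3757627477097, 'D': array([-0.06238809,  0.        ,  0.        ,  0.        ,  0.        ]), 'world_to_cam': array([[ 0.30976981,  0.95077989, -0.00776335, -0.15717283],
       [ 0.73044918, -0.2431958 , -0.63820044, -0.41080813],
       [-0.60867616,  0.19202449, -0.7698311 ,  1.55637068],
       [ 0.        ,  0.        ,  0.        ,  1.        ]])}
side {'fovy': 47.44649500301472, 'cx': 285.38594157151266, 'cy': 205.0232281024335, 'D': array([0.0568808, 0.       , 0.       , 0.       , 0.       ]), 'world_to_cam': array([[-9.99848494e-01,  1.73736331e-02, -1.07060834e-03,
         5.93708437e-01],
       [ 1.08471638e-02,  5.73786962e-01, -8.18932758e-01,
         9.10933372e-02],
       [-1.36135362e-02, -8.18820297e-01, -5.73888484e-01,
         1.20714387e+00],
       [ 0.00000000e+00,  0.00000000e+00,  0.00000000e+00,
         1.00000000e+00]])}
wrist {'fovy': 66.29485152034272, 'cx': 278.5761931281951, 'cy': 208.9990037342499, 'D': array([0.02361062, 0.        , 0.        , 0.        , 0.        ]), 'world_to_cam': array([[ 0.38549893,  0.92270696, -0.00156408, -0.52469418],
       [ 0.88987327, -0.37133206,  0.26502467, -0.03503824],
       [ 0.24395931, -0.10355856, -0.96424036,  0.37839836],
       [ 0.        ,  0.        ,  0.        ,  1.        ]])}
```

View pics/scene0.png

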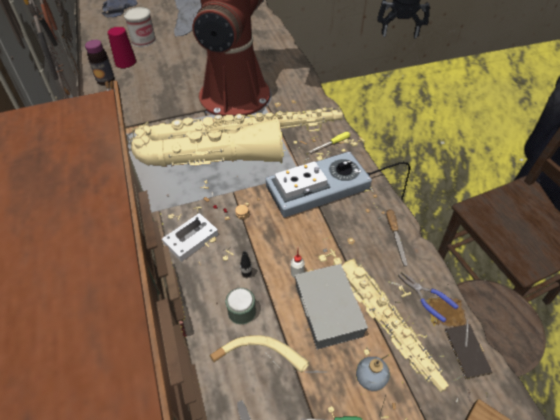

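View pics/side0.png

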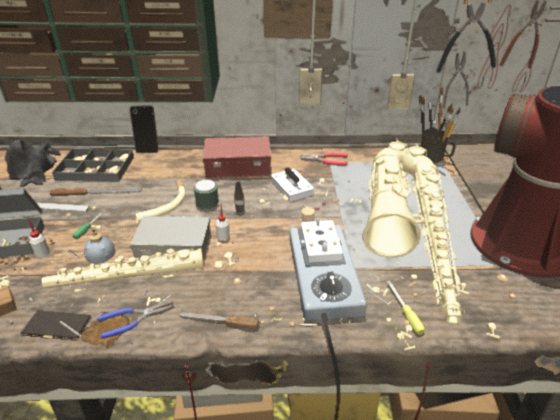

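View pics/wrist0.png

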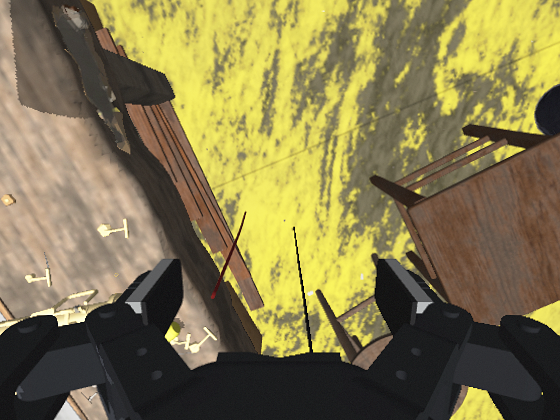

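The scene view shows the base near (320,183), the dial at (345,168) and the upper half at (190,235). In the side view the dial is at (332,288) and the upper half at (292,184). I'll enlarge these areas.

```bash
cat > h.py <<'E'
import numpy as np,cv2
from scipy.spatial.transform import Rotation as R
from plant import manip
def K(p,h=420):
    f=h/2/np.tan(np.radians(p['fovy'])/2);return np.array([[f,0,p['cx']],[0,f,p['cy']],[0,0,1.]])
def ray(p,uv):
    n=cv2.undistortPoints(np.array([[uv]],float),K(p),np.array(p['D'])).ravel()
    T=np.array(p['world_to_cam']);d=T[:3,:3].T@np.array([n[0],n[1],1]);c=-T[:3,:3].T@T[:3,3];return c,d
def atz(p,uv,z):
    c,d=ray(p,uv);return c+d*(z-c[2])/d[2]
def proj(p,X):
    T=np.array(p['world_to_cam']);r,_=cv2.Rodrigues(T[:3,:3])
    return cv2.projectPoints(np.array(X,float).reshape(-1,3),r,T[:3,3],K(p),np.array(p['D']))[0].reshape(-1,2)
def crop(src,dst,x,y,w,h,s):
    im=cv2.imread(src)[y:y+h,x:x+w];cv2.imwrite(dst,cv2.resize(im,None,fx=s,fy=s,interpolation=cv2.INTER_CUBIC))
E
python3 - <<'E'
from h import *
crop('pics/scene0.png','pics/sc_base.png',260,140,120,85,6)
crop('pics/scene0.png','pics/sc_up.png',150,200,80,65,8)
crop('pics/side0.png','pics/si_base.png',280,210,100,120,5)
crop('pics/side0.png','pics/si_up.png',260,160,65,50,8)
E
```

```text
(no output)
```

View pics/sc_base.png

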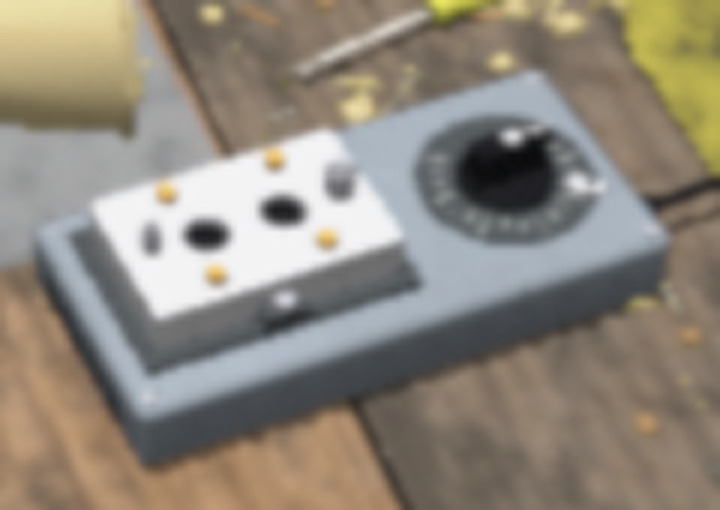

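View pics/sc_up.png

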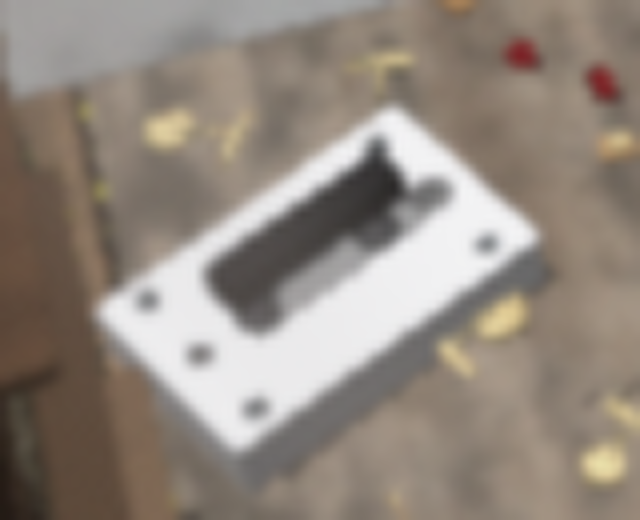

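View pics/si_base.png

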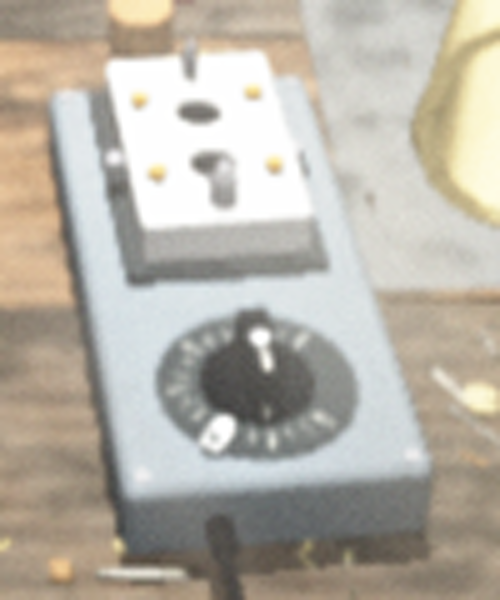

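View pics/si_up.png

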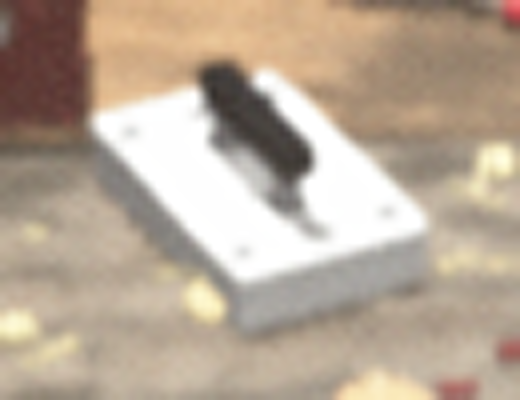

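Run:
```python
from h import *
P={n:manip.camera_params(n) for n in('scene','side')}
q=lambda x,y,x0,y0,s:((x+.5)/s-.5+x0,(y+.5)/s-.5+y0)
def pr(n,l,c,z,o): print(n,l,atz(P[n],q(*c,*o),z).round(4))
so=(260,140,6);sio=(280,210,5)
for c in [(535,72),(665,242),(150,412),(40,228)]: pr('scene','basecorner',c,.044,so)
for c in [(300,78),(430,475),(120,497),(52,93)]: pr('side','basecorner',c,.044,sio)
pr('scene','dial',(505,180),.05,so);pr('side','dial',(258,382),.05,sio)
for c in [(330,130),(405,240),(158,318),(95,200)]: pr('scene','lower',c,.072,so)
for c in [(108,60),(262,50),(312,215),(145,228)]: pr('side','lower',c,.072,sio)
for c in [(395,103),(542,240),(240,452),(97,312)]: pr('scene','up',c,.024,(150,200,8))
for c in [(92,118),(265,70),(428,228),(240,283)]: pr('side','up',c,.024,(260,160,8))
for l,c in [('h1',(430,190)),('s1',(148,300)),('s2',(200,353)),('s3',(255,408)),('s4',(486,243))]: pr('scene',l,c,.024,(150,200,8))
for l,c in [('s1',(243,250)),('s2',(388,212)),('s3',(130,132)),]: pr('side',l,c,.024,(260,160,8))
print(atz(P['scene'],(246,278),0),atz(P['scene'],(297,272),0))
```

```text
scene basecorner [0.4329 0.2381 0.044 ]
scene basecorner [0.5572 0.2484 0.044 ]
scene basecorner [ 0.5797 -0.0087  0.044 ]
scene basecorner [ 0.458  -0.0215  0.044 ]
side basecorner [ 0.4586 -0.0172  0.044 ]
side basecorner [0.4353 0.2478 0.044 ]
side basecorner [0.5616 0.2577 0.044 ]
side basecorner [ 0.5822 -0.0072  0.044 ]
scene dial [0.5023 0.1915 0.05  ]
side dial [0.5008 0.2001 0.05  ]
scene lower [0.4664 0.1168 0.072 ]
scene lower [0.5428 0.1233 0.072 ]
scene lower [0.5525 0.004  0.072 ]
scene lower [ 0.4753 -0.      0.072 ]
side lower [0.5555 0.0034 0.072 ]
side lower [ 0.4804 -0.0033  0.072 ]
side lower [0.4701 0.1191 0.072 ]
side lower [0.5447 0.1266 0.072 ]
scene up [ 0.5055 -0.2237  0.024 ]
scene up [ 0.5771 -0.1902  0.024 ]
scene up [ 0.6282 -0.2974  0.024 ]
scene up [ 0.5606 -0.3316  0.024 ]
side up [ 0.6314 -0.2963  0.024 ]
side up [ 0.5658 -0.3301  0.024 ]
side up [ 0.5109 -0.2186  0.024 ]
side up [ 0.5789 -0.1846  0.024 ]
scene h1 [ 0.5455 -0.2203  0.024 ]
scene s1 [ 0.561  -0.3153  0.024 ]
scene s2 [ 0.5869 -0.3029  0.024 ]
scene s3 [ 0.6133 -0.2901  0.024 ]
scene s4 [ 0.5726 -0.2076  0.024 ]
side s1 [ 0.5773 -0.2056  0.024 ]
side s2 [ 0.5246 -0.2294  0.024 ]
side s3 [ 0.6172 -0.286   0.024 ]
[ 0.7252227  -0.15595932  0.        ] [ 0.7479624  -0.03278329  0.        ]
```

```bash
cat >> h.py <<'E'
def tool():
    s=manip.get_state();return np.array(s['eef_pos']),R.from_rotvec(s['tool_rot'])
def rows(target,yaw=None):
    """delta to target TCP, tool axes; yaw = world angle of tool y (jaw) axis, tool z down"""
    p,r=tool();d=r.inv().apply(np.array(target)-p);out=[d.round(4)]
    if yaw is not None:
        y=np.array([np.cos(yaw),np.sin(yaw),0]);z=np.array([0,0,-1.]);x=np.cross(y,z)
        g=R.from_matrix(np.stack([x,y,z],1));out.append(((r.inv()*g).as_rotvec(degrees=True)/8).round(3))
    return out
E
python3 - <<'E'
from h import *
p,r=tool();W=manip.camera_params('wrist')['world_to_cam']
c=-W[:3,:3].T@W[:3,3]
print('cam in tool',r.inv().apply(c-p).round(4)); print((W[:3,:3]@r.as_matrix()).round(3)); print(r.as_matrix().round(3))
# view target: keep orientation, center the base at (0.505,0.11)
print('opt axis world',W[2,:3])
for h in (.3,.35): 
  # cam at c+d, look hits z=.06 at base centre
  pos=c-p; print(h, rows([0.505,0.13,0]-0*p) )
print(proj(manip.camera_params('wrist'),[[.5,.2,.05]]))
E
```

```text
cam in tool [ 0.0665  0.0005 -0.1285]
[[ 0.     1.     0.   ]
 [-0.964  0.    -0.265]
 [-0.265 -0.     0.964]]
[[-0.923  0.386 -0.001]
 [ 0.386  0.923 -0.001]
 [ 0.    -0.001 -1.   ]]
opt axis world [ 0.24404569 -0.10341289 -0.96423414]
0.3 [array([-0.4159, -0.2098,  0.245 ])]
0.35 [array([-0.4159, -0.2098,  0.245 ])]
[[166.60352365 473.69304311]]
```

```bash
python3 -c "
from h import *
print(rows([0.48,0.15,0.20]))"
```

```text
[array([-0.3851, -0.2012,  0.045 ])]
```

```bash
python3 -m creep '[[[-0.055,-0.0287,0.005,0,0,0,1],[-0.11,-0.0575,0.01,0,0,0,1],[-0.165,-0.086,0.02,0,0,0,1],[-0.22,-0.115,0.03,0,0,0,1],[-0.275,-0.1437,0.04,0,0,0,1]]]'; python3 -m creep '[[[-0.055,-0.0287,0.002,0,0,0,1],[-0.11,-0.0575,0.005,0,0,0,1],[-0.11,-0.0575,0.005,0,0,0,1]]]'
cat >> h.py <<'E'
def snap(n,f):
    p=manip.camera_params(n);im=manip.snapshot(n);cv2.imwrite(f'pics/{f}.png',im[...,::-1]);np.save(f'pics/{f}.npy',p,allow_pickle=True);return p
def lp(f): return np.load(f'pics/{f}.npy',allow_pickle=True).item()
E
python3 - <<'E'
from h import *
snap('wrist','w1');print(tool()[0]);crop('pics/w1.png','pics/w1b.png',100,20,400,280,2)
E
```

```text
time: 0.78
eef_pos: [0.4011, 0.2449, 0.2052]
tool_rot: [0.617, 3.08, 0.0]
force: [1.2, 1.2, 0.1]
opening: 0.0852
time: 1.15
eef_pos: [0.4816, 0.1479, 0.2]
tool_rot: [0.626, 3.078, -0.001]
force: [0.3, 1.2, 0.6]
opening: 0.0854
[0.48007031 0.14949185 0.19998002]
```

View pics/w1b.png

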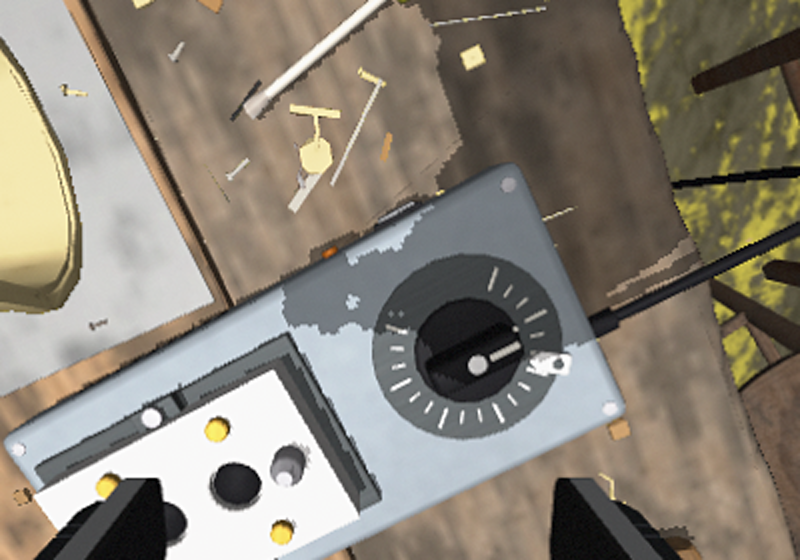

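The wrist view shows the dial around crop (468,350), the white pointer line at about (505,351) and the tab at (552,363). I'll enlarge the dial.

Run:
```python
from h import *
crop('pics/w1.png','pics/w1c.png',280,140,110,105,7)
```

```text
(no output)
```

View pics/w1c.png

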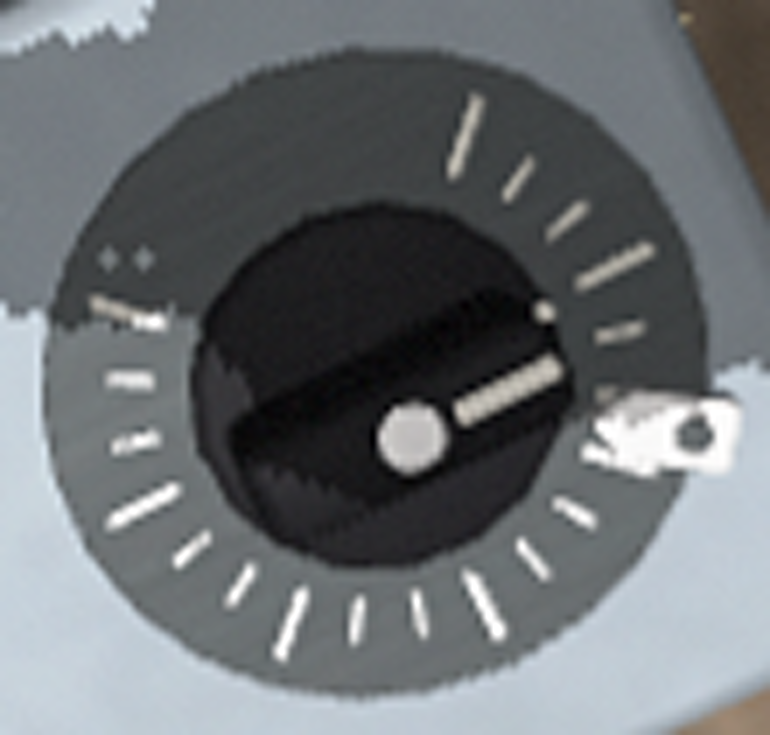

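Run:
```python
from h import *
p=lp('w1');q=lambda x,y:((x+.5)/7-.5+280,(y+.5)/7-.5+140)
P=lambda c,z:atz(p,q(*c),z)
c50=P((383,386),.05);cap=P((412,437),.073);sc=P((375,372),.0445);print(c50,cap,sc)
a=P((458,413),.072);b=P((560,368),.072);dot=P((545,312),.05);tab=P((693,433),.048);ti=P((597,430),.048)
ang=lambda v:np.degrees(np.arctan2(v[1],v[0]))
c=(c50+cap)/2
print('line',ang(b-a),'cap->end',ang(b-cap),'dot',ang(dot-c50),np.linalg.norm((dot-c50)[:2]),'tab',ang(tab-c50),ang(tab-cap),np.linalg.norm((tab-c)[:2]),'ti',ang(ti-c),np.linalg.norm((ti-c)[:2]))
# tick angles
for t in [(475,95),(615,268),(600,455),(575,512),(485,605),(290,622),(140,508),(630,330),(525,178),(125,305)]:
    v=P(t,.0445)-sc;print(t,ang(v).round(1),np.linalg.norm(v[:2]).round(4))
qb=lambda x,y:((x+.5)/2-.5+100,(y+.5)/2-.5+20)
B=lambda c,z:atz(p,qb(*c),z)
print('base corners',B((508,163),.044),B((622,412),.044),B((10,440),.044))
print('dowel top',B((290,458),.092),'pins',B((217,429),.078),B((282,532),.078),B((108,487),.078), 'cavity',B((236,485),.072),'lower corner',B((278,370),.072),B((358,515),.072),B((38,500),.072))
```

```text
[0.4982885  0.19478375 0.05      ] [0.49892471 0.19408909 0.073     ] [0.49768527 0.19488189 0.0445    ]
line 92.01169380533582 cap->end 92.3348822355076 dot 92.61588482921567 0.02199669522908456 tab 57.6555241621589 58.92439227049932 0.04092489388260267 ti 55.3641501198785 0.028768905592417682
(475, 95) 140.0 0.0369
(615, 268) 91.4 0.0328
(600, 455) 46.6 0.0317
(575, 512) 32.2 0.0329
(485, 605) 3.8 0.0354
(290, 622) -39.0 0.0354
(140, 508) -81.6 0.0351
(630, 330) 76.7 0.0328
(525, 178) 121.7 0.0306
(125, 305) -128.2 0.0335
base corners [0.43107622 0.23796814 0.044     ] [0.5552517  0.25002426 0.044     ] [ 0.45662133 -0.01794681  0.044     ]
dowel top [0.50000908 0.11145623 0.092     ] pins [0.48126979 0.08537765 0.078     ] [0.53454598 0.09031927 0.078     ] [0.48662907 0.03169471 0.078     ] cavity [0.50900674 0.07942647 0.072     ] lower corner [0.46938706 0.11777316 0.072     ] [0.54279362 0.12245138 0.072     ] [ 0.48176077 -0.00235432  0.072     ]
```

Run:
```python
from h import *
print(np.round(manip.get_state()['joint_positions'],3))
print(rows([0.4985,0.1945,0.15],np.radians(2.3)))
```

```text
[ 0.156  0.281 -0.291  1.     0.     0.556]
[array([0.0005, 0.0487, 0.05  ]), array([-6.000e-03, -3.000e-03,  8.101e+00])]
```

```bash
python3 -m creep '[[[0,0.01,0.01,0,0,1.3,0.6],[0,0.02,0.02,0,0,2.6,0.6],[0,0.03,0.03,0,0,3.9,0.6],[0.0005,0.04,0.04,0,0,5.2,0.6],[0.0005,0.0487,0.05,0,0,6.5,0.6]]]';python3 -m creep '[[[0,0,0,0,0,1.2,0.6],[0,0,0,0,0,1.6,0.6],[0,0,0,0,0,1.6,0.6],[0,0,0,0,0,1.6,0.6]]]'
python3 - <<'E'
from h import *
p,r=tool();print(rows([0.4985,0.1945,0.068],np.radians(2.3)))
snap('wrist','w2')
snap('side','s2')
crop('pics/w2.png','pics/w2b.png',180,170,200,150,4)
E
```

```text
time: 1.82
eef_pos: [0.4967, 0.1978, 0.1502]
tool_rot: [-1.91, -2.493, 0.0]
force: [-0.9, -0.7, 0.3]
opening: 0.0513
time: 2.33
eef_pos: [0.4972, 0.1969, 0.1506]
tool_rot: [-2.169, -2.272, 0.0]
force: [-0.4, 0.1, 0.2]
opening: 0.0509
[array([-0.0024,  0.0012,  0.0826]), array([-0.001, -0.001,  0.044])]
```

View pics/w2b.png

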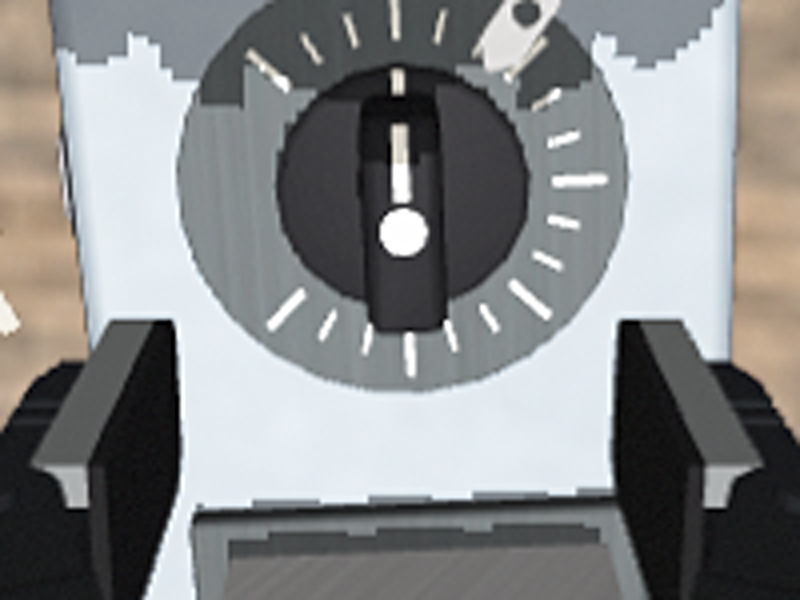

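The wrist view now shows the bar aligned with the image column, the pointer mark at (398,80) and the tab's screw at (528,10) in the crop.

Run:
```python
from h import *
crop('pics/w2.png','pics/w2c.png',270,150,80,80,8)
p=lp('w2');q=lambda x,y:((x+.5)/4-.5+180,(y+.5)/4-.5+170)
P=lambda c,z:atz(p,q(*c),z)
ang=lambda v:np.degrees(np.arctan2(v[1],v[0]))
c=P((403,187),.05);cap=P((404,233),.073);print(c,cap)
tab=P((528,10),.048);print(ang(tab-c),ang(tab-cap),np.linalg.norm((tab-c)[:2]),ang(P((400,140),.072)-cap),ang(P((398,80),.05)-c))
for k in [c,cap]: print(proj(p,[k+[0.026*np.cos(a),.026*np.sin(a),.0] for a in np.radians([58,92])]))
```

```text
[0.49927044 0.19546684 0.05      ] [0.4993681  0.19425864 0.073     ]
58.13763343323703 59.15156130451166 0.039748888718681694 95.11915910617648 95.3080780355691
[[300.79456409 188.13851359]
 [280.84324042 181.87026912]]
[[303.15979054 197.03063293]
 [281.14973425 190.16348616]]
```

View pics/w2c.png

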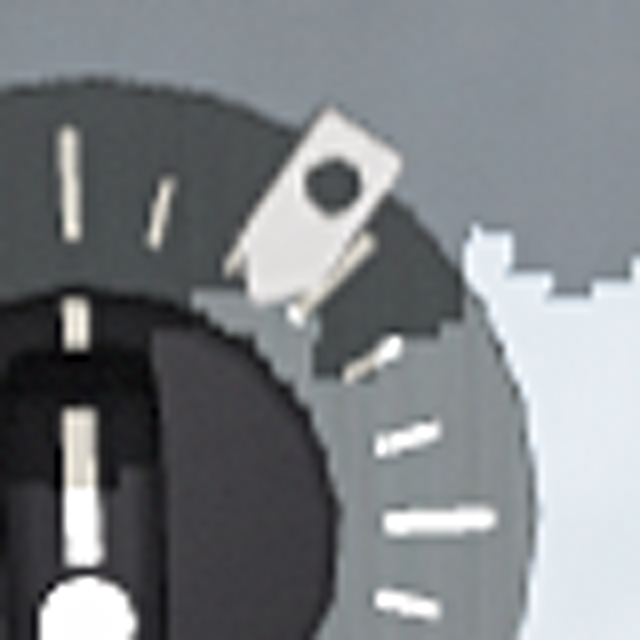

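View pics/w2.png

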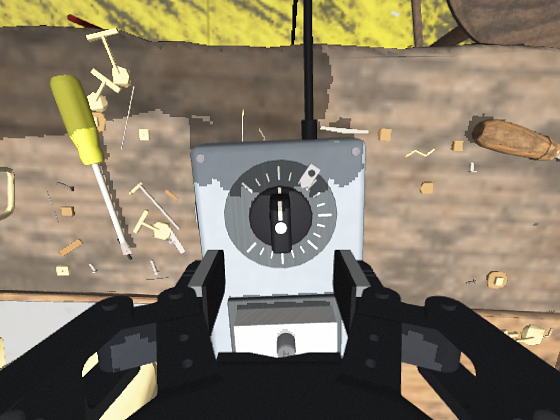

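Run:
```python
from h import *
print(tool()[0],rows([0.499,0.1945,0.068],np.radians(4)))
```

```text
[0.49746808 0.19656169 0.1505375 ] [array([-0.0021,  0.0014,  0.0825]), array([-0.   , -0.   , -0.175])]
```

```bash
python3 -m creep '[[[-0.001,0.0007,0.03,0,0,-0.17,0.6],[-0.0021,0.0014,0.06,0,0,-0.17,0.6],[-0.0021,0.0014,0.06,0,0,-0.17,0.6]]]';python3 - <<'E'
from h import *
print(rows([0.499,0.1945,0.068],np.radians(4)))
E
```

```text
time: 2.8
eef_pos: [0.4975, 0.1938, 0.0889]
tool_rot: [-2.143, -2.294, 0.005]
force: [-1.1, -0.0, 0.3]
opening: 0.0507
[array([0.0006, 0.0016, 0.0209]), array([-0.029,  0.005, -0.013])]
```

```bash
python3 -m creep '[[[0.0003,0.0012,0.021,0,0,0,0.6],[0.0003,0.0012,0.021,0,0,0,0.2],[0.0003,0.0012,0.021,0,0,0,0],[0.0003,0.0012,0.021,0,0,0,0],[0.0003,0.0012,0.021,0,0,0,0]]]'; python3 -m creep '[[[0,0,0,0,0,0,0],[0,0,0,0,0,0,0]]]'
python3 - <<'E'
from h import *
p,r=tool();print(p,np.degrees(np.arctan2(*r.as_matrix()[1::-1,1])),manip.get_state()['moment'])
E
```

```text
time: 3.42
eef_pos: [0.4988, 0.1948, 0.0708]
tool_rot: [-2.143, -2.295, 0.002]
force: [-10.5, 0.1, 10.6]
opening: 0.0124
time: 3.68
eef_pos: [0.4988, 0.1948, 0.0708]
tool_rot: [-2.143, -2.295, 0.002]
force: [-8.8, 0.1, 9.9]
opening: 0.0124
[0.49876702 0.19475105 0.0708059 ] 3.915118734216647 [ 0.00700816  1.93153791 -0.0227797 ]
```

```bash
python3 -m creep '[[[0,-0.0008,-0.002,0,0,0,0],[0,-0.0008,-0.002,0,0,0.8,0],[0,-0.0008,-0.002,0,0,1.6,0],[0,-0.0008,-0.002,0,0,2.4,0],[0,-0.0008,-0.002,0,0,3.2,0]]]'; python3 -m creep '[[[0,0,0,0,0,0.7,0],[0,0,0,0,0,1.2,0],[0,0,0,0,0,1.2,0],[0,0,0,0,0,1.2,0]]]'
python3 - <<'E'
from h import *
p,r=tool();print(p,np.degrees(np.arctan2(*r.as_matrix()[1::-1,1])),manip.get_state()['moment'])
snap('wrist','w3');crop('pics/w3.png','pics/w3b.png',200,150,160,120,5)
E
```

```text
time: 4.3
eef_pos: [0.4989, 0.1946, 0.071]
tool_rot: [-2.602, -1.758, 0.002]
force: [1.0, 1.2, -16.3]
opening: 0.0124
time: 4.8
eef_pos: [0.499, 0.1946, 0.0711]
tool_rot: [-2.737, -1.541, 0.002]
force: [0.6, 2.5, -18.3]
opening: 0.0126
[0.4990092  0.19460557 0.07105261] -31.221800809041714 [ 0.47775571 -0.21392176 -0.0173106 ]
```

View pics/w3b.png

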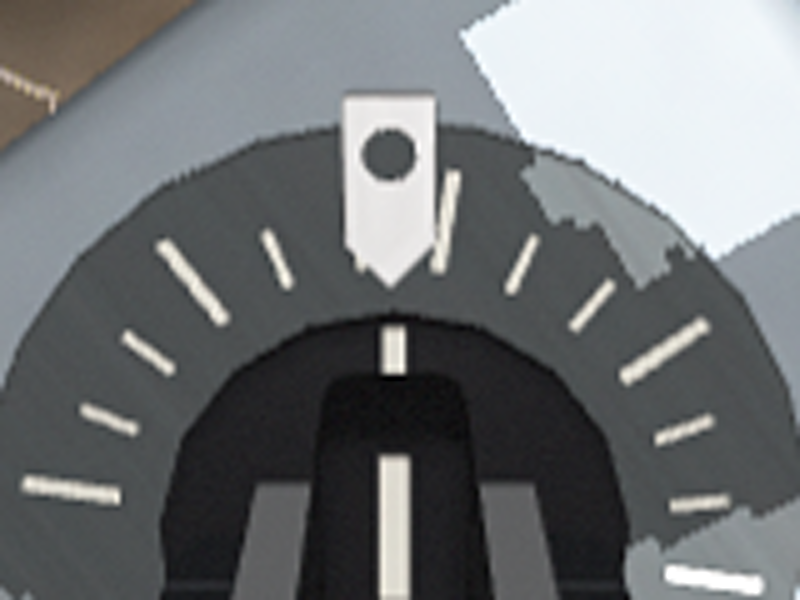

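The wrist view shows the tab's tip at (390,285), its screw at (389,155) and the pointer mark at (394,350), so the pointer is under 1° past the tab. I'll turn it back slightly, release and rise.

```bash
python3 -m creep '[[[0,0,0.001,0,0,-0.1,0],[0,0,0.001,0,0,-0.1,0],[0,0,0.001,0,0,-0.1,0.4],[0,0,0,0,0,-0.1,0.4],[0,0,0,0,0,-0.1,0.6]]]'; python3 -m creep '[[[0,0,-0.03,0,0,0,0.6],[0,0,-0.06,0,0,0,0.8],[0,0,-0.06,0,0,0,0.8]]]'
python3 - <<'E'
from h import *
p,r=tool();print(p,np.degrees(np.arctan2(*r.as_matrix()[1::-1,1])),manip.get_state()['force'])
snap('wrist','w4');crop('pics/w4.png','pics/w4b.png',200,130,160,120,5)
E
```

```text
time: 5.48
eef_pos: [0.5006, 0.1946, 0.0722]
tool_rot: [2.727, 1.558, 0.003]
force: [-0.7, -0.5, 0.5]
opening: 0.0505
time: 5.85
eef_pos: [0.5016, 0.1949, 0.1338]
tool_rot: [2.727, 1.558, 0.007]
force: [0.3, -0.7, -0.1]
opening: 0.0686
[0.50155514 0.19492568 0.13381755] -30.523291481297942 [ 0.26713779 -0.72610047 -0.05341112]
```

View pics/w4b.png

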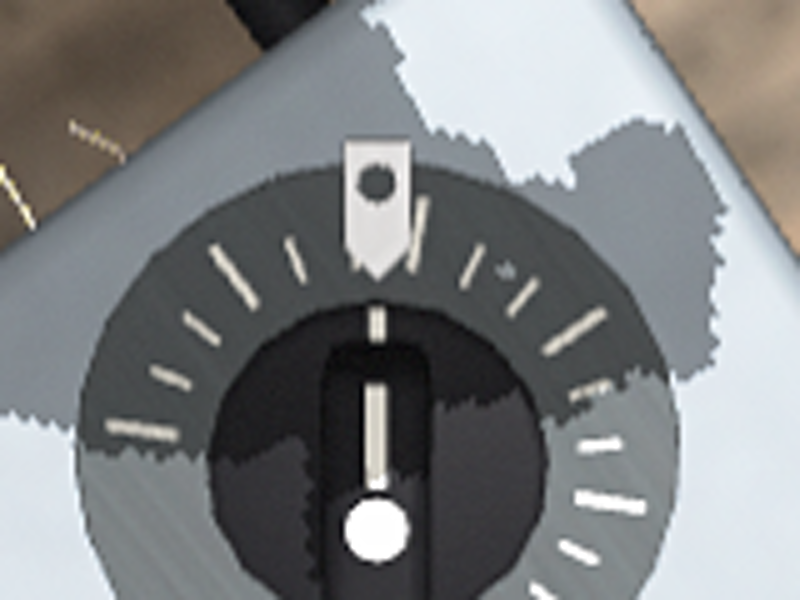

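The dial is set: pointer mark at (377,323), tab tip at (377,278) and cap at (376,530) are in line. Next I'll measure the lower half.

Run:
```python
from h import *
print(rows([0.514,0.028,0.18],np.radians(5.4)))
```

```text
[array([-0.1367,  0.0963, -0.0476]), array([ 0.018, -0.008, -4.49 ])]
```

```bash
python3 -m creep '[[[0,0.0,-0.045,0,0,-1.1,0.9],[-0.045,0.032,-0.0476,0,0,-2.2,0.9],[-0.09,0.064,-0.0476,0,0,-3.3,0.9],[-0.1367,0.0963,-0.0476,0,0,-4.49,0.9],[-0.1367,0.0963,-0.0476,0,0,-4.49,0.9]]]'; python3 -m creep '[[[0,0,0,0,0,0,0.9],[0,0,0,0,0,0,0.9]]]';python3 - <<'E'
from h import *
p,r=tool();print(p,np.degrees(np.arctan2(*r.as_matrix()[1::-1,1])),manip.get_state()['force'])
snap('wrist','w5');crop('pics/w5.png','pics/w5b.png',180,70,200,150,4);crop('pics/w5.png','pics/w5c.png',180,170,200,150,4)
E
```

```text
time: 6.52
eef_pos: [0.513, 0.0245, 0.1781]
tool_rot: [-2.116, -2.322, 0.002]
force: [0.6, 0.6, -0.0]
opening: 0.0768
time: 6.78
eef_pos: [0.5128, 0.029, 0.1787]
tool_rot: [-2.113, -2.323, 0.0]
force: [-0.1, 0.1, -0.2]
opening: 0.0769
[0.51280958 0.02898284 0.17866571] 5.4171103221975185 [-0.09840306  0.13153333 -0.16280365]
```

View pics/w5b.png

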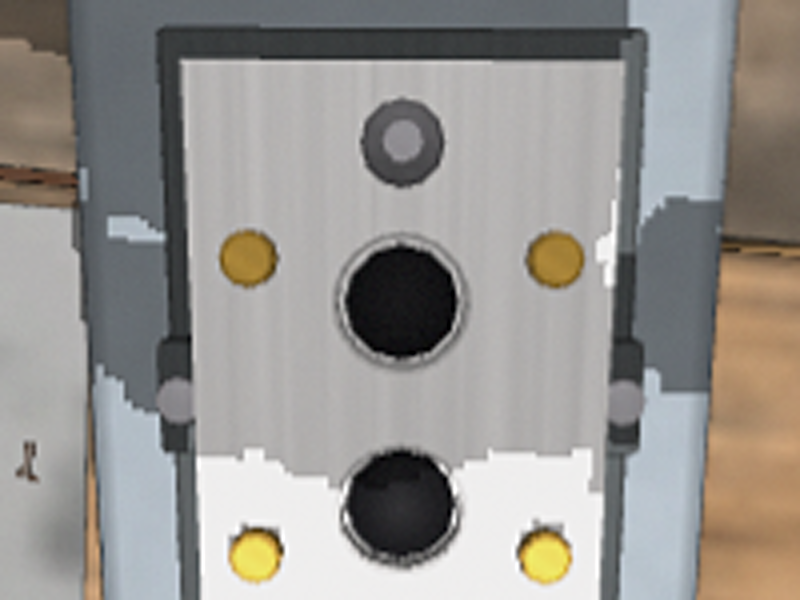

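View pics/w5c.png

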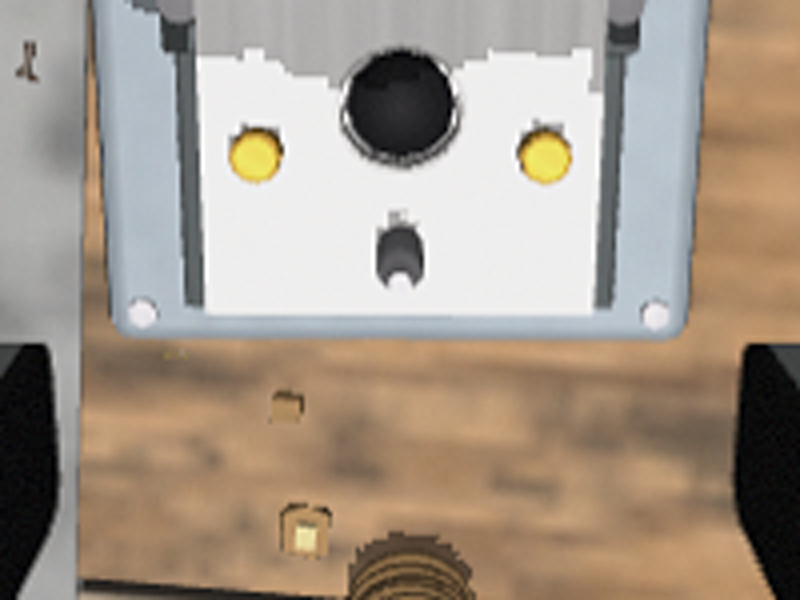

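The two views show the big dowel's nose at (402,140), the small dowel's top at (400,281) in the second crop, and the pins at (248,259), (555,259), (256,555) and (545,555). I'll fit the mould pose.

```bash
cat > fit.py <<'E'
from h import *
from scipy.optimize import least_squares
def fit(p,obj,px,x0,usez=False):
    obj=np.array(obj,float);px=np.array(px,float)
    def W(v): 
        c,s=np.cos(v[2]),np.sin(v[2]);return np.c_[v[0]+c*obj[:,0]-s*obj[:,1],v[1]+s*obj[:,0]+c*obj[:,1],obj[:,2]]
    r=least_squares(lambda v:(proj(p,W(v))-px).ravel(),x0);return r.x,r.fun.reshape(-1,2)
E
python3 - <<'E'
from fit import *
p=lp('w5');q=lambda x,y,oy:((x+.5)/4-.5+180,(y+.5)/4-.5+oy)
px=[q(402,140,70),q(400,281,170),q(248,259,70),q(555,259,70),q(256,555,70),q(545,555,70)]
o=[(0,.046,.092),(0,-.046,.092),(-.027,.027,.078),(.027,.027,.078),(-.027,-.027,.078),(.027,-.027,.078)]
x,f=fit(p,o,px,[.51,.061,.09]);print(x,np.degrees(x[2]),f.round(2))
x,f=fit(p,o[:2]+o[2:],px,[.51,.061,.09])
P=manip.camera_params
for n in('scene','side'): # compare
    c,s=np.cos(x[2]),np.sin(x[2]);print(n,proj(P(n),[[x[0]+c*a-s*b,x[1]+s*a+c*b,z] for a,b,z in o]).round(1))
E
```

```text
[0.51141542 0.06009489 0.09292948] 5.32446691087885 [[ 0.   -0.46]
 [ 0.11  0.1 ]
 [-0.59 -0.44]
 [ 0.5  -0.3 ]
 [-0.42  0.63]
 [ 0.4   0.76]]
scene [[316.6 166.7]
 [285.2 176.7]
 [305.7 166. ]
 [314.4 179.1]
 [287.6 171.7]
 [296.  185.1]]
side [[325.2 242. ]
 [318.3 217.5]
 [335.2 240.6]
 [311.7 242.3]
 [330.7 226.2]
 [308.1 227.8]]
```

Run:
```python
from h import *
print(rows([0.584,-0.288,0.18],np.radians(26.5)))
```

```text
[array([-0.3224,  0.0406, -0.0013]), array([-3.000e-03, -2.000e-03, -2.631e+00])]
```

```bash
python3 -m creep '[[[-0.054,0.0068,0,0,0,-0.5,0.9],[-0.108,0.0136,0,0,0,-1,0.9],[-0.162,0.0204,0,0,0,-1.5,0.9],[-0.216,0.0272,0,0,0,-2.1,0.9],[-0.27,0.034,0,0,0,-2.63,0.9]]]'
python3 - <<'E'
from h import *
print(rows([0.584,-0.288,0.18],np.radians(26.5)))
E
```

```text
time: 7.45
eef_pos: [0.5731, -0.2383, 0.179]
tool_rot: [1.649, 2.674, 0.0]
force: [-0.1, -0.5, 0.9]
opening: 0.0769
[array([-0.0493, -0.0126, -0.001 ]), array([0.002, 0.   , 0.02 ])]
```

```bash
python3 -m creep '[[[-0.0493,-0.0126,0,0,0,0,0.9],[-0.0493,-0.0126,0,0,0,0,0.9],[-0.0493,-0.0126,0,0,0,0,0.9]]]'
python3 - <<'E'
from h import *
p,r=tool();print(p,np.degrees(np.arctan2(*r.as_matrix()[1::-1,1])))
snap('wrist','w6');crop('pics/w6.png','pics/w6b.png',180,70,200,150,4);crop('pics/w6.png','pics/w6c.png',180,170,200,150,4)
E
```

```text
time: 7.82
eef_pos: [0.5832, -0.2863, 0.1786]
tool_rot: [-1.653, -2.67, -0.001]
force: [0.0, 0.4, -0.7]
opening: 0.0767
[ 0.58318062 -0.28628785  0.17860536] 26.473474107417864
```

View pics/w6b.png

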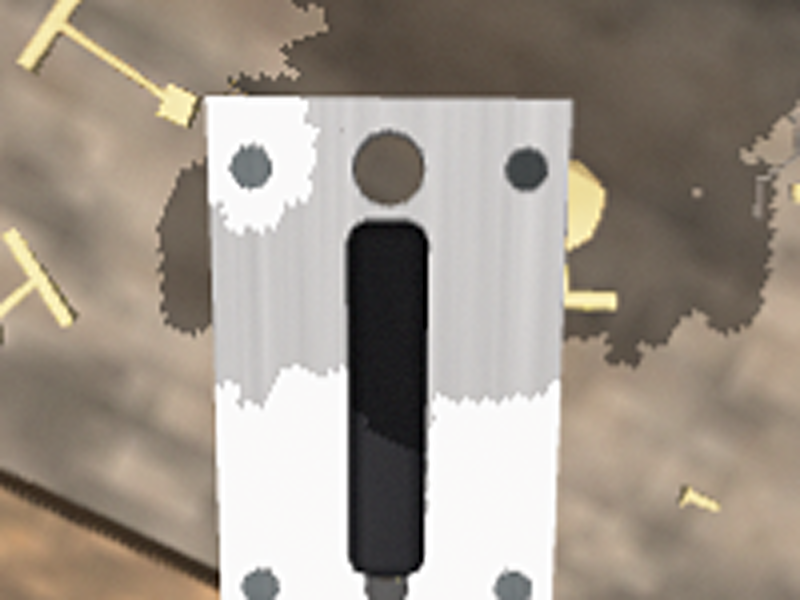

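View pics/w6c.png

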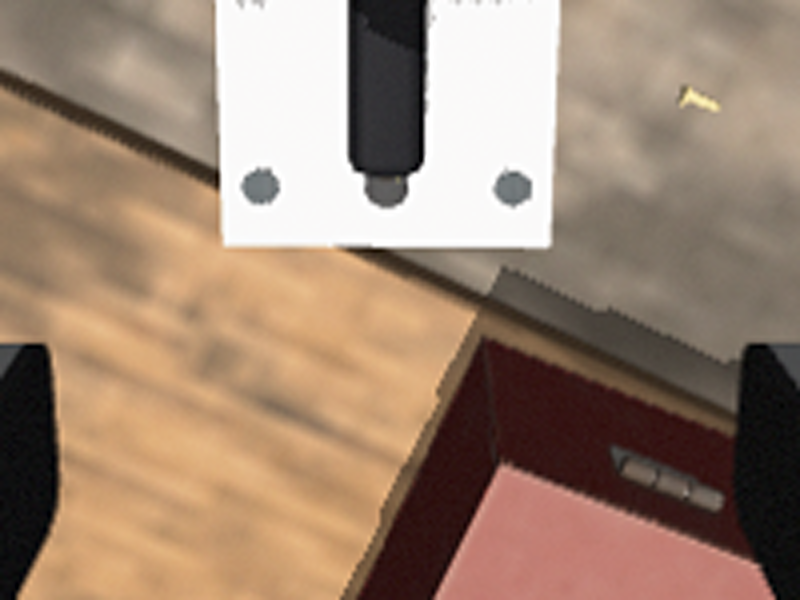

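The crops show the big hole at (388,168), the block corners at (205,96), (573,99), (223,247c) and (551,246c), and the bar spanning (347–428, 220–575). The red box lies to the lower right.

Run:
```python
from fit import *
p=lp('w6');q=lambda x,y,oy=70:((x+.5)/4-.5+180,(y+.5)/4-.5+oy)
px=[q(205,96),q(573,99),q(223,247,170),q(551,246,170),q(388,168),q(388,220),q(387,576)]
o=[(-.038,.06,.024),(.038,.06,.024),(-.038,-.06,.024),(.038,-.06,.024),(0,.046,.024),(0,.036,.054),(0,-.036,.054)]
x,f=fit(p,o,px,[.57,-.26,.46]);print(x,np.degrees(x[2]),f.round(2))
for z in (0,.05,.08): print(atz(p,q(485,320,170),z))
print(rows([x[0],x[1],.12],x[2]),rows([x[0],x[1],.051],x[2]))
```

```text
[ 0.56963115 -0.26156678  0.4576429 ] 26.221006880148778 [[ 0.11 -0.01]
 [-0.21 -0.32]
 [ 0.21 -0.75]
 [-0.07 -0.16]
 [ 0.16 -0.02]
 [-0.09 -0.31]
 [-0.08  1.53]]
[ 0.63119498 -0.33005805  0.        ]
[ 0.61863038 -0.31315718  0.05      ]
[ 0.61109161 -0.30301666  0.08      ]
[array([ 0.0277, -0.0012,  0.0588]), array([-0.002, -0.007,  0.036])] [array([ 0.0277, -0.0012,  0.1278]), array([-0.002, -0.007,  0.036])]
```

```bash
python3 -m creep '[[[0.014,-0.0006,0.0,0,0,0.04,0.5],[0.0277,-0.0012,0.05,0,0,0.04,0.5],[0.0277,-0.0012,0.09,0,0,0.04,0.5],[0.0277,-0.0012,0.105,0,0,0.04,0.5],[0.0277,-0.0012,0.105,0,0,0.04,0.5]]]'
python3 - <<'E'
from h import *
print(rows([.5696,-.2616,.043],.4576))
snap('wrist','w7')
E
```

```text
time: 8.5
eef_pos: [0.5696, -0.2623, 0.074]
tool_rot: [-1.66, -2.666, -0.0]
force: [-0.0, 0.5, 1.3]
opening: 0.0428
[array([0.0006, 0.0003, 0.031 ]), array([-0.004, -0.006, -0.005])]
```

View pics/w7.png

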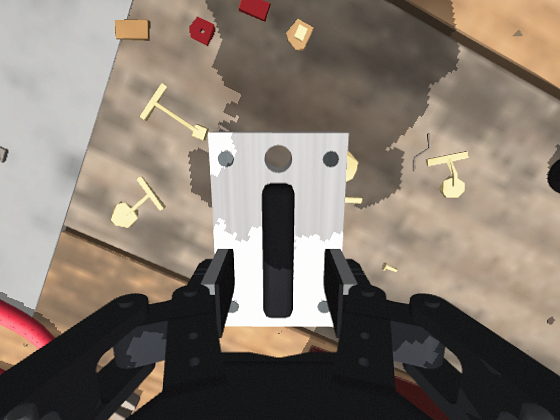

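The handle bar (column 278) is centred between the pads (233 and 325). I'll descend and grip.

```bash
python3 -m creep '[[[0.0006,0.0003,0.031,0,0,0,0.5],[0.0006,0.0003,0.031,0,0,0,0.5],[0.0006,0.0003,0.031,0,0,0,0.1],[0.0006,0.0003,0.031,0,0,0,0],[0.0006,0.0003,0.031,0,0,0,0]]]'; python3 -m creep '[[[0,0,0,0,0,0,0],[0,0,0,0,0,0,0],[0,0,-0.01,0,0,0,0],[0,0,-0.02,0,0,0,0],[0,0,-0.02,0,0,0,0]]]'
```

```text
time: 9.18
eef_pos: [0.5705, -0.2633, 0.0451]
tool_rot: [1.661, 2.664, -0.001]
force: [-2.9, 0.0, 5.3]
opening: 0.0149
time: 9.8
eef_pos: [0.5704, -0.2629, 0.0643]
tool_rot: [1.661, 2.664, 0.0]
force: [0.5, -0.1, -5.3]
opening: 0.0148
```

```bash
python3 -m creep '[[[0,0,-0.04,0,0,0,0],[0,0,-0.08,0,0,0,0],[0,0,-0.112,0,0,0,0],[0,0,-0.112,0,0,0,0],[0,0,-0.112,0,0,0,0]]]'
python3 - <<'E'
from h import *
p,r=tool();print(p,r.as_rotvec())
snap('wrist','w8');crop('pics/w8.png','pics/w8b.png',190,110,180,140,4)
print(rows([.5114,.0601,.178],np.radians(5.32)))
E
```

```text
time: 10.42
eef_pos: [0.5689, -0.2621, 0.1734]
tool_rot: [-1.661, -2.664, 0.0]
force: [-1.6, -0.8, -6.4]
opening: 0.0149
[ 0.56892986 -0.26206811  0.17337515] [-1.66080046e+00 -2.66416339e+00  3.38964955e-06]
[array([ 0.3144,  0.0904, -0.0043]), array([-0.015, -0.017,  2.6  ])]
```

View pics/w8b.png

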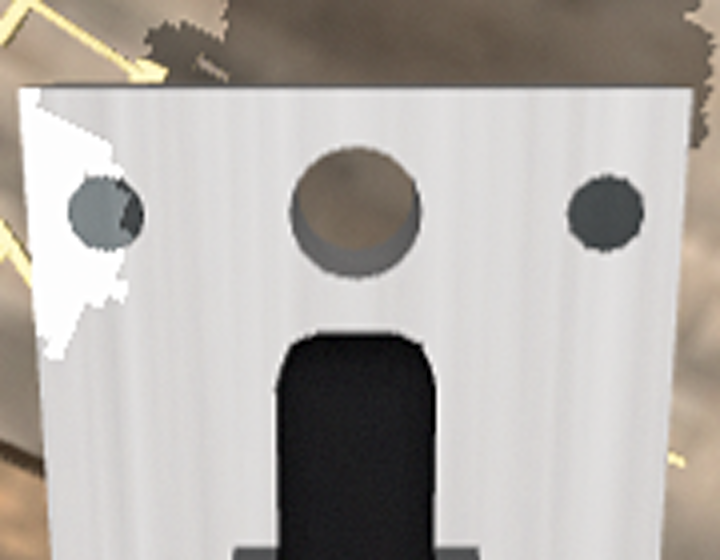

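Run:
```python
from fit import *
p=lp('w8');q=lambda x,y:((x+.5)/4-.5+190,(y+.5)/4-.5+110)
tp=np.array([.56893,-.26207,.17338])
px=[q(19,88),q(693,88),q(356,212),q(356,332)]
zt=tp[2]-.0451+.024
o=[(-.038,.06,zt),(.038,.06,zt),(0,.046,zt),(0,.036,zt+.03)]
x,f=fit(p,o[:3],px[:3],[.57,-.26,.46]);print(x,np.degrees(x[2]),f.round(2),x[:2]-tp[:2])
# free z
op=np.array(o)
def W(v):
    c,s=np.cos(v[2]),np.sin(v[2]);return np.c_[v[0]+c*op[:,0]-s*op[:,1],v[1]+s*op[:,0]+c*op[:,1],op[:,2]+v[3]]
r=least_squares(lambda v:(proj(p,W(v))-np.array(px)).ravel(),[*x,0]);print(r.x,r.fun.round(2))
```

```text
[ 0.56862032 -0.25994783  0.45602461] 26.128285508946483 [[ 0.13 -0.06]
 [-0.12 -0.07]
 [-0.01  0.12]] [-0.00030968  0.00212217]
[ 0.56842254 -0.25950807  0.45617659 -0.00237585] [ 1.38 -1.3  -1.33 -1.33  0.01 -1.54 -0.05  3.5 ]
```

```bash
python3 -m creep '[[[0.03,0.009,0,0,0,0.3,0],[0.08,0.023,0,0,0,0.8,0],[0.13,0.0375,0,0,0,1.3,0],[0.18,0.052,0,0,0,1.8,0],[0.23,0.066,0,0,0,2.3,0]]]'
python3 - <<'E'
from h import *
print(rows([.5113,.0581,.168],np.radians(5.32)))
E
```

```text
time: 11.1
eef_pos: [0.5263, -0.0253, 0.1735]
tool_rot: [-2.068, -2.362, 0.002]
force: [1.7, 0.3, -4.3]
opening: 0.0146
[array([ 0.0846, -0.0038,  0.0056]), array([-0.016, -0.006,  0.282])]
```

```bash
python3 -m creep '[[[0.04,-0.002,0,0,0,0.2,0],[0.07,-0.0035,0,0,0,0.28,0],[0.07,-0.0035,0,0,0,0.28,0],[0.07,-0.0035,0,0,0,0.28,0],[0.07,-0.0035,0,0,0,0.28,0]]]'
python3 - <<'E'
from h import *
print(tool()[0],rows([.5113,.0581,.148],np.radians(5.32)))
E
```

```text
time: 11.72
eef_pos: [0.5148, 0.0411, 0.1746]
tool_rot: [-2.114, -2.324, 0.001]
force: [-0.8, 0.1, -6.6]
opening: 0.0145
[0.51475983 0.04114476 0.17459043] [array([ 0.0172, -0.0018,  0.0266]), array([-0.005,  0.001,  0.013])]
```

```bash
python3 -m creep '[[[0.01,-0.001,0.01,0,0,0,0],[0.0172,-0.0018,0.02,0,0,0,0],[0.0172,-0.0018,0.0266,0,0,0,0],[0.0172,-0.0018,0.0266,0,0,0,0],[0.0172,-0.0018,0.0266,0,0,0,0]]]'
python3 - <<'E'
from h import *
print(tool()[0],rows([.5113,.0581,.142],np.radians(5.32)))
snap('wrist','w9');crop('pics/w9.png','pics/w9b.png',190,90,180,140,4)
snap('side','s9');crop('pics/s9.png','pics/s9b.png',250,150,150,120,5)
E
```

```text
time: 12.35
eef_pos: [0.5116, 0.0588, 0.1486]
tool_rot: [2.113, 2.325, 0.0]
force: [0.0, -1.2, -4.9]
opening: 0.0149
[0.51158197 0.05878175 0.14862066] [array([-0.0007, -0.0003,  0.0066]), array([0.002, 0.001, 0.02 ])]
```

View pics/w9b.png

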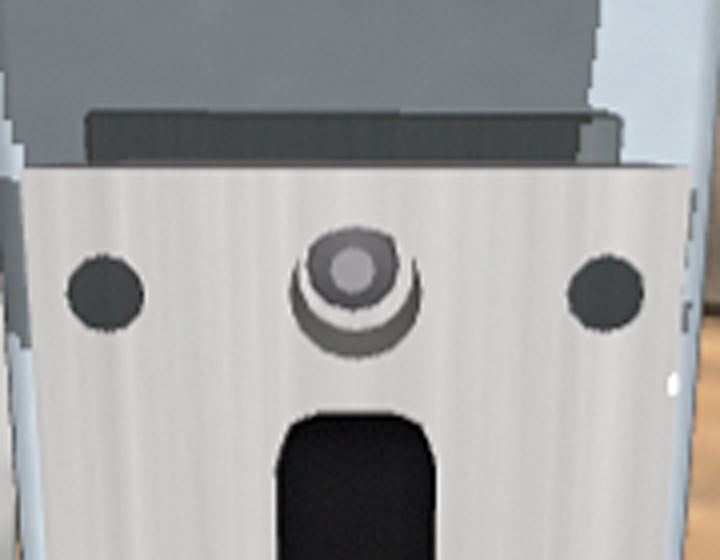

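View pics/s9b.png

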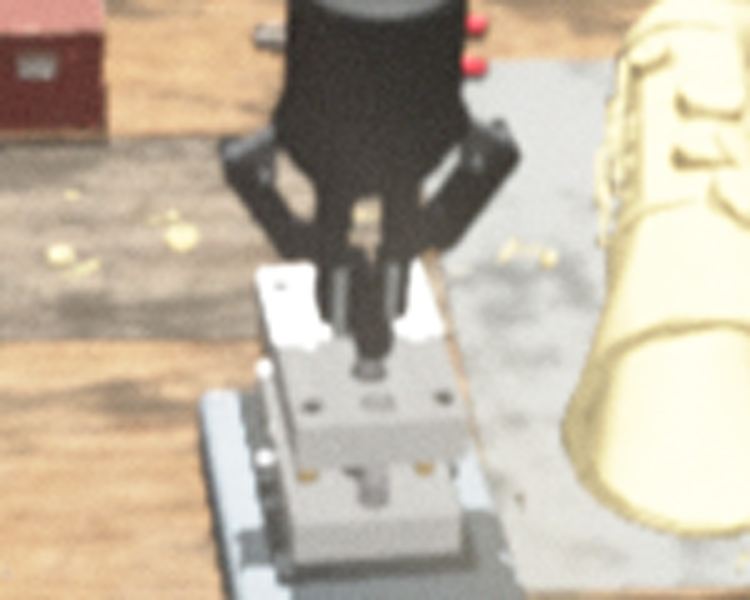

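Run:
```python
from fit import *
p=lp('w9');q=lambda x,y:((x+.5)/4-.5+190,(y+.5)/4-.5+90)
T=tool()[0];R_=tool()[1]
d=atz(p,q(352,270),.092)
for dz in(0,.001):
    zt=T[2]-.0451+.024+dz;h=atz(p,q(355.5,292.5),zt)
    e=d-h;print(d,h,'move in tool',R_.inv().apply([e[0],e[1],0]).round(4))
px=[q(22,168),q(691,168),q(355.5,292.5)];zt=T[2]-.0451+.024
x,f=fit(p,[(-.038,.06,zt),(.038,.06,zt),(0,.046,zt)],px,[.51,.06,.093]);print(x,np.degrees(x[2]),f.round(2))
```

```text
[0.50722934 0.10552851 0.092     ] [0.50758604 0.10687748 0.127689  ] move in tool [-0.0013 -0.0005 -0.    ]
[0.50722934 0.10552851 0.092     ] [0.50757352 0.1070033  0.128689  ] move in tool [-0.0014 -0.0005 -0.    ]
[0.51204903 0.06104495 0.09534612] 5.462930397491801 [[-0.74 -0.03]
 [ 0.58  0.02]
 [ 0.17  0.11]]
```

The wrist view shows the dowel tip at (352,270) inside the hole at (355,292). That needs about a 1 mm correction. I'll lower onto the dowel noses.

```bash
python3 -m creep '[[[-0.001,-0.0004,0.004,0,0,0.02,0],[-0.001,-0.0004,0.008,0,0,0.02,0],[-0.001,-0.0004,0.012,0,0,0.02,0],[-0.001,-0.0004,0.016,0,0,0.02,0],[-0.001,-0.0004,0.016,0,0,0.02,0]]]'
python3 - <<'E'
from h import *
s=manip.get_state();print(tool()[0],s['force'],s['moment'])
E
```

```text
time: 13.08
eef_pos: [0.5108, 0.0579, 0.1321]
tool_rot: [-2.115, -2.322, 0.001]
force: [-0.1, 0.4, -4.9]
opening: 0.0155
[0.5107513  0.0578739  0.13205644] [-0.07693114  0.36399527 -4.90788442] [ 0.03660367 -0.04907896 -0.01013892]
```

```bash
python3 -m creep '[[[0,0,0.003,0,0,0,0],[0,0,0.006,0,0,0,0],[0,0,0.008,0,0,0,0],[0,0,0.008,0,0,0,0]]]'
python3 - <<'E'
from h import *
s=manip.get_state();print(tool()[0],s['force'],s['moment'])
snap('wrist','w10');crop('pics/w10.png','pics/w10b.png',190,90,180,140,4)
E
```

```text
time: 13.58
eef_pos: [0.5109, 0.0579, 0.1243]
tool_rot: [-2.116, -2.322, 0.0]
force: [-0.2, -0.4, -6.1]
opening: 0.0146
[0.51093975 0.0578623  0.12428869] [-0.21158457 -0.39749384 -6.05283755] [-0.01825743 -0.0419987  -0.00290123]
```

View pics/w10b.png

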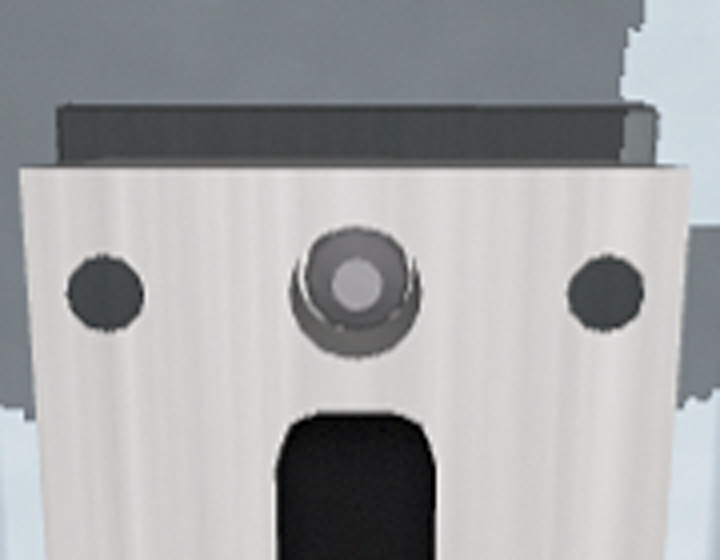

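The dowel tip at (357,285) is centred in the hole and there is no side force. I'll press down.

```bash
python3 -m creep '[[[0,0,0.002,0,0,0,0],[0,0,0.004,0,0,0,0],[0,0,0.004,0,0,0,0]]]'; python3 -m creep '[[[0,0,0.002,0,0,0,0],[0,0,0.004,0,0,0,0],[0,0,0.004,0,0,0,0]]]';python3 -m creep '[[[0,0,0.001,0,0,0,0],[0,0,0.001,0,0,0,0]]]'
```

```text
time: 14.0
eef_pos: [0.5113, 0.0578, 0.1208]
tool_rot: [2.116, 2.322, 0.001]
force: [-1.4, 0.8, 3.3]
opening: 0.015
time: 14.38
eef_pos: [0.5113, 0.0579, 0.1171]
tool_rot: [2.115, 2.322, 0.001]
force: [-3.9, 0.4, 9.1]
opening: 0.015
time: 14.62
eef_pos: [0.5113, 0.0579, 0.117]
tool_rot: [2.115, 2.322, 0.001]
force: [-6.9, 0.6, 21.4]
opening: 0.0147
```

```bash
python3 -m creep '[[[0,-0.0004,0,0,0,0,0],[0,-0.0004,0,0,0,0,0],[0,-0.0004,0,0,0,0,0]]]'
python3 - <<'E'
from h import *
snap('side','s11');crop('pics/s11.png','pics/s11b.png',280,190,100,80,7)
snap('scene','c11');crop('pics/c11.png','pics/c11b.png',260,140,120,85,6)
snap('wrist','w11');crop('pics/w11.png','pics/w11b.png',190,90,180,140,4)
s=manip.get_state();print(s['time'],tool()[0],s['tool_rot'],s['force'],s['moment'],s['opening'])
E
```

```text
time: 15.0
eef_pos: [0.5113, 0.0579, 0.117]
tool_rot: [2.115, 2.321, 0.002]
force: [-5.6, 0.4, 19.6]
opening: 0.0149
15.15 [0.51127722 0.05790339 0.11694717] [2.11478652e+00 2.32128767e+00 2.18407765e-03] [-6.94057905  0.73023764 20.42704626] [ 0.06869872  1.24903225 -0.019765  ] 0.014973426168517904
```

View pics/s11b.png

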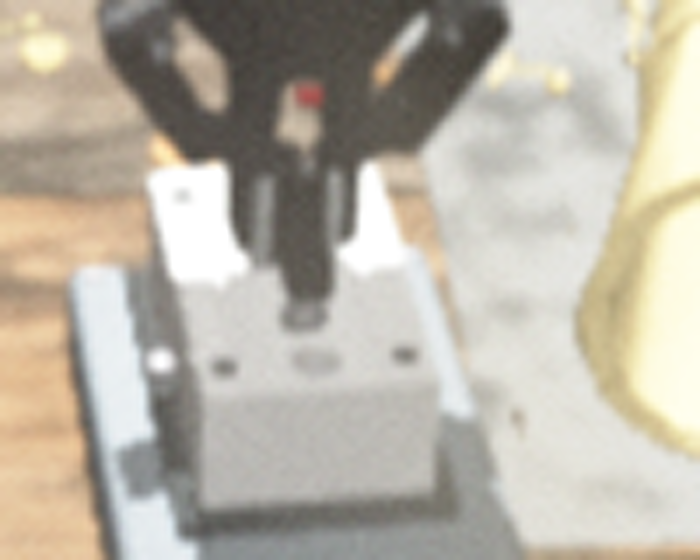

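View pics/c11b.png

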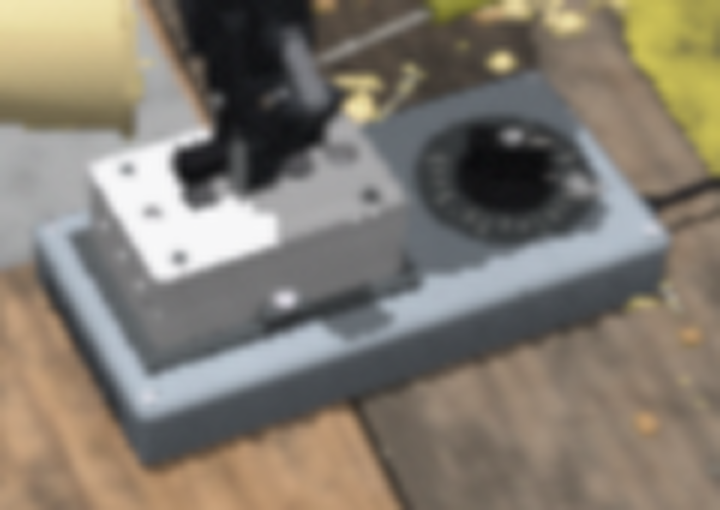

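View pics/w11b.png

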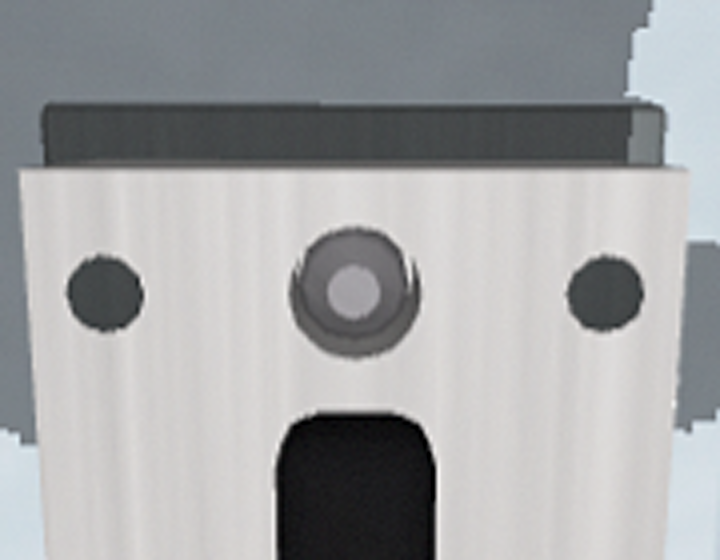

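View pics/c11.png

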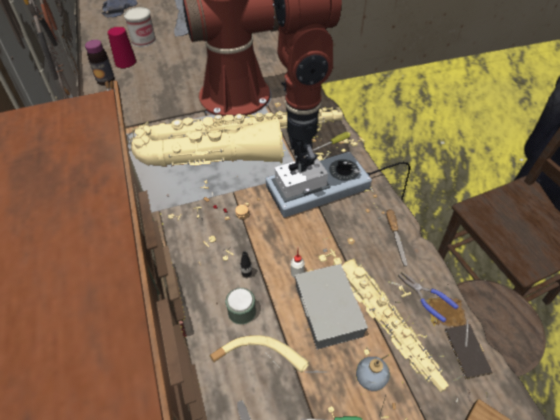

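No seam is visible in the side or scene view, and the mouthpiece (246,263) and bottle (297,262) still stand. I'll relieve the side force and add a little push.

```bash
python3 -m creep '[[[0,-0.0007,0.0002,0,0,0,0],[0,-0.0007,0.0002,0,0,0,0],[0,-0.0007,0.0002,0,0,0,0]]]'; python3 -m creep '[[[0,0,0,0,0,0,0],[0,0,0,0,0,0,0],[0,0,0,0,0,0,0],[0,0,0,0,0,0,0]]]'
```

```text
time: 15.52
eef_pos: [0.5113, 0.0579, 0.117]
tool_rot: [2.114, 2.321, 0.004]
force: [-3.9, 1.3, 18.6]
opening: 0.0151
time: 16.02
eef_pos: [0.5113, 0.0579, 0.117]
tool_rot: [2.114, 2.321, 0.004]
force: [-4.2, 1.2, 18.3]
opening: 0.0148
```

Run:
```python
from h import *
s=manip.get_state();print(s['time'],s['force'],s['eef_pos']);print(manip.finish_job())
```

```text
16.025 [-4.2179213   1.24606154 18.34039059] [0.51125596 0.05790779 0.1169595 ]
the job is handed in; nothing more can be done
None
```

The dial is set, the upper half is on its dowels the right way round, and I handed the job in at 16.0 s, still gripping the handle and pressing the mould shut.

- **Dial:** I turned it about 35° clockwise. After release, the last wrist picture of it showed the pointer mark in line with the tab's tip to within about half a degree. I did not check the dial up close again after closing the mould. In the later scene picture it looked unchanged.
- **Mould:** The upper half went onto the dowels with no noticeable side force, big hole on the big dowel. Pressed down, it stopped hard at a tool height of 117 mm. That puts its underside at the 72 mm parting face, to about 0.1 mm if the handle did not slip in the grip.
- **Final hold:** The upward force on the tool was steady at about 18 N, against the 8–10 N needed to keep the mould shut. No gap between the halves showed in the side and scene pictures, but only some sides of the joint are visible from there.
- **Other checks:** The mouthpiece and oil bottle were still standing in the last scene picture. About 4 N of side force remained, down from 7 N after a small shift, and nothing failed or disagreed beyond 1–4 mm between camera estimates.

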